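Pack a plaster mould in its clamping frame and hold it shut

ROBOT

A 6-joint arm with a two-finger parallel gripper is mounted at the origin on the work surface. World frame = base frame: x ahead of the robot, y to its left, z up, the work surface at z = 0. Lengths are in m, angles in rad, forces in N, time in s.
With the tool pointing down it reaches from about 0.3 to 0.95 m from the base axis. Payload 3.1 kg.
Tool frame: the origin (TCP) lies at the very end of the fingers, on their centre line; the grasp point (between the pads) lies 19 mm behind it; z points along the fingers, y is the line along which they close (so a half turn about z gives the same grasp; the last joint's range is limited). The gripper opens to 85 mm and grips with 20 to 120 N. Pads are 22 mm wide; open, the fingers measure 114 mm over their backs; the gripper's body (76 mm by 85 mm) begins 54 mm behind the grasp point. The pads swing forward as they close: fully open they stand 13 mm farther back than shut.
Start: joints at [-1.39, 0.308, 1.634, -0, 1.2, -0.07], TCP at [0.155, -0.605, 0.231] pointing down, gripper open.
Joint ranges: [-3.06, 3.06], [-0.79, 1.96], [0.05, 2.63], [-1.19, 4.34], [0.05, 2.64], [-2.94, 2.94]. Speed limits (rad/s): [2.79, 2.79, 3.14, 3.14, 3.14, 3.14].

INTERFACE

Orientations are given as a unit quaternion [w, x, y, z].
In Python, from cell import * gives the robot as it stands. Calls block until the motion is done:
- goto(position, orientation): joint-space move of the TCP to a pose.
- move_straight(position, frame=None, feed=0.15, force_limit=None): straight line of the TCP; frame=None keeps the orientation; feed is the mean speed in m/s. With force_limit (N) it stops when the force on the tool has changed by that much, and returns True; else False.
- movej(angles): joint-space move.
- gripper_to(opening): opening from 0.0 (shut) to 1.0 (fully open); the grip force is fixed at half the most; returns when the fingers have stopped.
- sleep(seconds).
- solve_ik(position, orientation): joint angles nearest the present ones, or None.
- state(): the state.
- snapshot(name): name is "scene" or "side" or "wrist"; returns a dict with "image" (480x640x3 uint8, blue, green, red), "depth" (480x640 float32, m along the optical axis (not along the pixel's ray), 0 where there is no reading), "fx", "fy", "cx", "cy" (pixels), "R" (3x3) and "t" (3): a world point X has camera coordinates R X + t. Camera axes: x right, y down, z forward; pixel columns grow to the right and rows downward; lengths in m; the calibration is good to about 2 mm. A picture is of the moment at which its call begins.
A pose or a line that the arm cannot do raises IKError and nothing moves.
- finish_job(): hands the job in; it is judged then, once.
The state is a dict: "clock": time; "qpos": joint angles; "qd": joint speeds; "joint_efforts": joint torques, N m; "eef_pos": TCP position; "tool_rot": TCP orientation; "wrist_force": force on the tool from outside, world axes, zero at the start; "wrist_torque": the same for the moment, N m; "gripper_width": opening from 0.0 (shut) to 1.0 (fully open); "grasp_force": force on a finger pad.
Only numpy, scipy, OpenCV 4.12 (cv2) and the standard library are available. Lean on these libraries where they do the work, as an engineer would, in place of code of your own. Each camera call takes 0.05 s, during which the arm holds its last target. There are 200 camera calls.

TASK

The plaster mould's two halves stand a little apart in the clamping frame: stand wooden packing pieces upright, side by side, in the gap between the orange sprung pad and the mould, adding pieces until sliding the pusher by its red-topped post no longer runs loose to its end stop but squeezes the stack and shuts the seam. Plaster chips, so push gently, until the pad's springs are about half compressed, and finish while still holding the pusher there. Do not push the mould with the gripper, keep all packing pieces upright and leave the other things where they are.

Things in the scene. Friction and masses are not known exactly. Their poses are not given: they have to be found in the camera images.
- frame: clamping frame, fixed: plywood base 350 x 110 x 15 mm. Origin: underside of the base, below the handle post when the pusher is fully back. +x is the pushing direction, towards the mould; z up. Base from x = -70 to 280, top at z = 15 mm. From x = 65 two 10 mm high rails leave a channel 84 mm wide about y = 0. The blue pusher block is 36 (x) x 80 mm, z = 20 to 42
- pusher (a joint): slide of the blue pusher along the frame's +x: 0 fully back, 0.042 m at its end stop. A light spring (1.2 N at the start, 2.9 N at the end) returns it to 0 when it is let go
- handle (a point): top centre of the pusher's upright round steel post with red tip, 18 mm in diameter, to grip or push; the post rises free from z = 42 to 112 mm in the frame's frame; at pusher = 0 it stands at frame x = 0. The post is clear for 25 mm fingers on all sides
- pad (a joint): compression of the orange sprung pad carried on the pusher: 0 free, 0.020 m fully compressed; 1 N per mm. As the pusher meets the load it rises with the pressing force (joint 0.010 is 10 N); sliding the loose mould half and pieces along takes about 2 to 5 N of that
- pad_front (a point): centre, at base-top height, of the pad's front face, the face that bears on the packing pieces; pad 76 mm wide, z = 18 to 54 mm in the frame's frame. With pusher and pad at 0 it lies at frame x = 55 mm
- mould_front: loose half of the white plaster mould, 45 (x) x 76 (y) x 90 mm high, about 0.4 kg, standing on the base in the channel. Origin: foot of its seam face; the half reaches from x = -45 (face towards the pad) to x = 0 (seam). Axes about as the frame's. It slides when the stack is pushed
- mould_back: fixed half of the mould, 76 wide, 90 mm high. Origin: foot of its seam face; reaches from x = 0 to 45 mm, dark wooden end stop behind to 67 mm. Its place along the frame varies. The seam is shut when mould_front's origin meets this one; it starts 5 to 8 mm open. With the seam shut the free pad stands 58 to 80 mm from the mould: two or three packing pieces are needed
- ware_board: grey board on which the packing pieces stand at the start, 220 x 220 x 10 mm, fixed; origin at the centre of its underside
- vase: tall square clay-brown vase, 100 x 100 x 200 mm, leave alone; origin under its centre
- glaze_jar: glaze jar with blue lid, diameter 64 mm, 90 mm high, leave alone; origin under its centre
- cup: blue cup, diameter 68 mm, 70 mm high, leave alone; origin under its centre
- bowl: terracotta bowl, diameter 120 mm, 50 mm high, leave alone; origin under its centre
- brush: brush lying on the table, leave alone
- tile: clay-brown tile 110 x 110 x 12 mm with a square hole, leave alone; origin under its centre
- packer0: packing piece, one of four alike, free to use: wooden block 20 (x) x 70 (y) x 40 mm high with an upright green peg on top, 10 (x) x 16 (y) mm, from z = 40 to 76 mm, to grip across its 16 mm. Origin: centre of the underside. In the gap its x axis lies along the frame's x (either way round). About 60 g
- packer1: packing piece, one of four alike, free to use: wooden block 20 (x) x 70 (y) x 40 mm high with an upright green peg on top, 10 (x) x 16 (y) mm, from z = 40 to 76 mm, to grip across its 16 mm. Origin: centre of the underside. In the gap its x axis lies along the frame's x (either way round). About 60 g
- packer2: packing piece, one of four alike, free to use: wooden block 20 (x) x 70 (y) x 40 mm high with an upright green peg on top, 10 (x) x 16 (y) mm, from z = 40 to 76 mm, to grip across its 16 mm. Origin: centre of the underside. In the gap its x axis lies along the frame's x (either way round). About 60 g
- packer3: packing piece, one of four alike, free to use: wooden block 20 (x) x 70 (y) x 40 mm high with an upright green peg on top, 10 (x) x 16 (y) mm, from z = 40 to 76 mm, to grip across its 16 mm. Origin: centre of the underside. In the gap its x axis lies along the frame's x (either way round). About 60 g

How it is judged:
On the way, in this order (a step that is already met when the one before it is completed fails the run):
1. a packing piece stands upright in the gap, let go ((((x of packer0 in the frame of frame between 0.05 and 0.145 m and y of packer0 in the frame of frame between -0.02 and 0.02 m and z of packer0 in the frame of frame below 0.021 m and angle between packer0's own z axis and vertical below 0.15 rad) and contact force between the fingers and packer0 below 0.3 N) or ((x of packer1 in the frame of frame between 0.05 and 0.145 m and y of packer1 in the frame of frame between -0.02 and 0.02 m and z of packer1 in the frame of frame below 0.021 m and angle between packer1's own z axis and vertical below 0.15 rad) and contact force between the fingers and packer1 below 0.3 N) or ((x of packer2 in the frame of frame between 0.05 and 0.145 m and y of packer2 in the frame of frame between -0.02 and 0.02 m and z of packer2 in the frame of frame below 0.021 m and angle between packer2's own z axis and vertical below 0.15 rad) and contact force between the fingers and packer2 below 0.3 N) or ((x of packer3 in the frame of frame between 0.05 and 0.145 m and y of packer3 in the frame of frame between -0.02 and 0.02 m and z of packer3 in the frame of frame below 0.021 m and angle between packer3's own z axis and vertical below 0.15 rad) and contact force between the fingers and packer3 below 0.3 N))), for 0.2 s.
2. the pusher squeezes the stack and the mould seam is shut (x of mould_front in the frame of mould_back above -0.0025 m and contact force between mould_front and mould_back above 2 N and value of joint pad above 0.004 m), for 0.2 s.
At the end, for the whole second after the job is handed in: Seam shut within 2.5 mm under 2 to 18 N, pad compressed 4 to 18 mm, an upright packing piece in the channel bears on the mould with over 2 N, all pieces upright within 0.15 rad, fingers on the pusher with over 3 N and touching neither mould nor pieces (all of step 2 and value of joint pad below 0.018 m and contact force between mould_front and mould_back below 18 N and (((x of packer0 in the frame of frame between 0.05 and 0.145 m and y of packer0 in the frame of frame between -0.02 and 0.02 m and z of packer0 in the frame of frame below 0.021 m and angle between packer0's own z axis and vertical below 0.15 rad) and contact force between packer0 and mould_front above 2 N) or ((x of packer1 in the frame of frame between 0.05 and 0.145 m and y of packer1 in the frame of frame between -0.02 and 0.02 m and z of packer1 in the frame of frame below 0.021 m and angle between packer1's own z axis and vertical below 0.15 rad) and contact force between packer1 and mould_front above 2 N) or ((x of packer2 in the frame of frame between 0.05 and 0.145 m and y of packer2 in the frame of frame between -0.02 and 0.02 m and z of packer2 in the frame of frame below 0.021 m and angle between packer2's own z axis and vertical below 0.15 rad) and contact force between packer2 and mould_front above 2 N) or ((x of packer3 in the frame of frame between 0.05 and 0.145 m and y of packer3 in the frame of frame between -0.02 and 0.02 m and z of packer3 in the frame of frame below 0.021 m and angle between packer3's own z axis and vertical below 0.15 rad) and contact force between packer3 and mould_front above 2 N)) and contact force between the fingers and frame above 3 N and contact force between the fingers and packer0 below 0.3 N and contact force between the fingers and packer1 below 0.3 N and contact force between the fingers and packer2 below 0.3 N and contact force between the fingers and packer3 below 0.3 N and contact force between the fingers and mould_front below 0.3 N and contact force between the fingers and mould_back below 0.3 N and angle between mould_front's own z axis and vertical below 0.08 rad and angle between each of packer0, packer1, packer2, packer3's own z axis and vertical below 0.15 rad); the arm keeps its last pose, push and grip.
It fails at once if the mould was pressed harder than 25 N (contact force between mould_front and mould_back above 25 N).
It fails at once if the gripper pushed the mould (contact force between the arm and mould_front above 4 N or contact force between the arm and mould_back above 4 N).
It fails at once if a packing piece fell over (angle between any of packer0, packer1, packer2, packer3's own z axis and vertical above 1 rad).
It fails at once if another thing was moved (distance of any of vase, glaze_jar, cup, bowl, brush, tile from where it was at the start of the episode above 0.03 m).
It also fails if it takes over 72 s, if anything falls off the work surface, if the arm or the gripper's body presses on something with over 40 N, if the wrist force passes 120 N, or if a joint passes its speed limit or range.

## Working session

There is one attempt and no reset: what is moved stays moved. The work goes in short steps, each a Python script; the robot and the scene stay as the last script left them, time stands still between calls to the robot, and variables do not carry over. Pictures are saved under pics/ and viewed, at most 10 in all, crops included, and the job is handed in when it is done.

```bash
mkdir -p pics; ls; python3 - <<'E'
from cell import *
import cv2,numpy as np
for n in ("scene","side"):
    s=snapshot(n); cv2.imwrite(f"pics/{n}0.png",s["image"]); np.savez(f"{n}0.npz",**s)
    print(n,s["fx"],s["cx"],s["cy"],(-s["R"].T@s["t"]).round(3),s["R"].round(2).tolist(),(s["depth"]>0).mean())
st=state();print(st["clock"],st["tool_rot"])
E
```

```text
pics
scene 524.7685857368232 318.84044465497993 242.0558689653375 [ 1.212 -0.899  0.879] [[0.82, 0.58, -0.0], [0.35, -0.5, -0.79], [-0.46, 0.65, -0.61]] 0.9926204427083334
side 542.0475487375717 328.1479028110349 242.7194400619615 [0.113 0.576 1.071] [[-0.76, -0.65, 0.0], [-0.5, 0.59, -0.63], [0.4, -0.48, -0.78]] 0.9960579427083334
0.1 [-1.05497565e-03  9.92149130e-01  1.25055935e-01 -5.75738535e-05]
```

View pics/scene0.png

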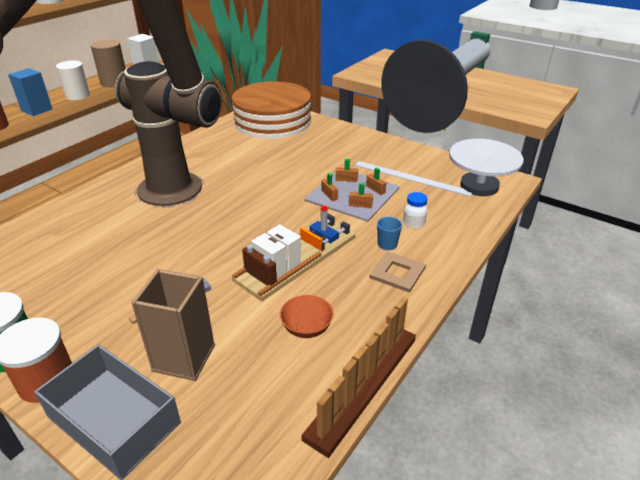

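View pics/side0.png

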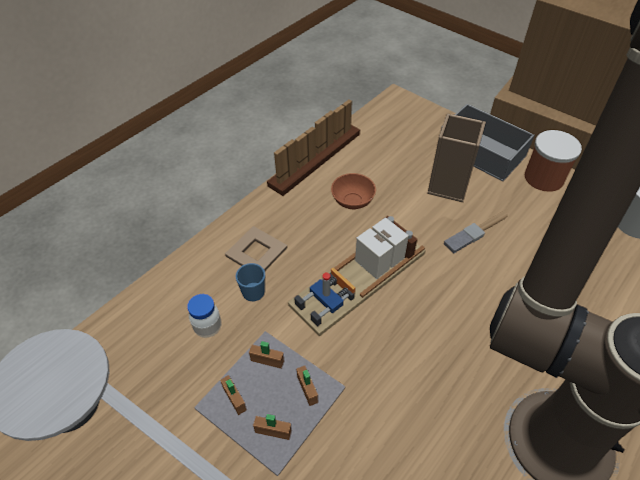

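The scene view shows the handle's red tip at (324,210), the mould at (275,250) and the board with four pieces around (355,185). In the side view the tip is at (326,276), the mould at (382,247), and the pegs at (265,348), (307,376), (229,386) and (271,421). Next I'll turn these into world points with depth.

```bash
cat > h.py <<'E'
import numpy as np,cv2
def cloud(s):
    d=s["depth"]; v,u=np.nonzero(d>0); z=d[v,u]
    c=np.stack([(u-s["cx"])/s["fx"]*z,(v-s["cy"])/s["fy"]*z,z],1)
    return (c-s["t"])@s["R"], cv2.cvtColor(s["image"],cv2.COLOR_BGR2HSV)[v,u].astype(int)
def rect(xy):   # centre, long-axis yaw, long, short
    (c,(w,h),a)=cv2.minAreaRect((xy*1000).astype(np.float32)); a=np.radians(a)
    if h>w: a+=np.pi/2; w,h=h,w
    return np.array(c)/1000,(a+np.pi/2)%np.pi-np.pi/2,w/1000,h/1000
def clusters(P,r=.015,n=8):
    from scipy.cluster.hierarchy import fcluster,linkage
    l=fcluster(linkage(P[:,:2],'single'),r,'distance')
    return [P[l==k] for k in set(l) if (l==k).sum()>=n]
E
cat > m.py <<'E'
from h import *
for n in ("scene","side"):
    P,C=cloud(np.load(n+"0.npz")); h,s,v=C.T; x,y,z=P.T
    ws=(x>.15)&(x<1.1)&(abs(y)<.8)&(z>-.01)
    print("==",n)
    g=P[ws&(h>50)&(h<80)&(s>120)&(z<.12)]
    for c in clusters(g):
        m=(np.hypot(*(P[:,:2]-c[:,:2].mean(0)).T)<.05)&(z>.043)&(z<.056)
        r=rect(P[m][:,:2]); print("peg",c.mean(0).round(4),"zmax",c[:,2].max().round(3),len(c),"body",r[0].round(4),np.round(r[1:],3),m.sum())
    for nm,k in (("red",((h<6)|(h>174))&(s>180)&(v>120)&(z>.085)&(z<.13)),("orange",(h>8)&(h<18)&(s>200)&(v>150)&(z>.02)&(z<.07)),("blue",(h>100)&(h<120)&(s>150)&(z>.036)&(z<.048)),("white",(s<40)&(v>120)&(z>.098)&(z<.112)),("bluehi",(h>100)&(h<125)&(s>120)&(z>.05)),):
        for c in clusters(P[ws&k],.012):
            r=rect(c[:,:2]); print(nm,c.mean(0).round(4),"z",c[:,2].min().round(3),c[:,2].max().round(3),len(c),"rect",r[0].round(4),np.round(r[1:],3))
E
python3 m.py
```

```text
== scene
peg [ 0.2689 -0.7014  0.0106] zmax 0.022 20 body [0. 0.] [0. 0. 0.] 0
peg [ 0.2677 -0.6231  0.0963] zmax 0.106 37 body [0. 0.] [0. 0. 0.] 0
peg [0.4502 0.2394 0.0718] zmax 0.088 44 body [0.4474 0.2413] [-0.443  0.076  0.023] 94
peg [0.5571 0.2462 0.0716] zmax 0.088 53 body [0.555  0.2494] [0.288 0.07  0.035] 122
peg [0.549  0.3501 0.0722] zmax 0.087 47 body [0.5471 0.3524] [-0.315  0.075  0.024] 103
peg [0.4418 0.3484 0.072 ] zmax 0.086 44 body [0.4402 0.3481] [0.569 0.07  0.027] 105
red [0.5583 0.0522 0.1105] z 0.108 0.113 23 rect [0.5572 0.0532] [-0.97   0.018  0.013]
orange [ 0.5543 -0.0013  0.0393] z 0.02 0.057 217 rect [0.5522 0.0023] [-0.133  0.075  0.015]
blue [0.5616 0.0488 0.0405] z 0.036 0.046 207 rect [0.5579 0.053 ] [-0.165  0.083  0.041]
blue [0.6974 0.1618 0.0423] z 0.036 0.047 54 rect [0.6984 0.1622] [0.417 0.046 0.016]
blue [0.7233 0.119  0.042 ] z 0.036 0.048 53 rect [0.7211 0.1203] [0.623 0.054 0.018]
white [ 0.2851 -0.6591  0.1073] z 0.101 0.111 21 rect [ 0.2846 -0.6573] [-1.547  0.038  0.006]
white [ 0.4155 -0.6731  0.1108] z 0.109 0.112 12 rect [ 0.4155 
[... 655 characters left out ...]
21] 274
peg [0.4377 0.3553 0.0771] zmax 0.092 86 body [0.4397 0.3524] [0.48  0.07  0.023] 362
peg [0.5429 0.3578 0.0783] zmax 0.09 63 body [0.5459 0.3554] [-0.289  0.071  0.02 ] 276Traceback (most recent call last):
  File "m.py", line 11, in <module>
    for c in clusters(P[ws&k],.012):
             ~~~~~~~~^^^^^^^^^^^^^^
  File "h.py", line 12, in clusters
    l=fcluster(linkage(P[:,:2],'single'),r,'distance')
               ~~~~~~~^^^^^^^^^^^^^^^^^^
    n = distance.num_obs_y(y)
    raise ValueError("The number of observations cannot be determined on "
                     "an empty distance matrix.")
ValueError: The number of observations cannot be determined on an empty distance matrix.
```

```bash
cat >> h.py <<'E'
from cell import *
from scipy.spatial.transform import Rotation as Ro
def down(a,pos):   # fingers close along world angle a; pick the half turn nearest the middle of joint 6
    best=None
    for b in (a,a+np.pi):
        y=np.array([np.cos(b),np.sin(b),0]); z=np.array([0,0,-1.]); x=np.cross(y,z)
        q=Ro.from_matrix(np.stack([x,y,z],1)).as_quat()[[3,0,1,2]]
        j=solve_ik(pos,q)
        if j is not None and (best is None or abs(j[5])<best[0]): best=(abs(j[5]),q)
    return best[1]
def look(name,cam="wrist"):
    s=snapshot(cam); cv2.imwrite(f"pics/{name}.png",s["image"]); np.savez(name+".npz",**s); return s
E
python3 - <<'E'
from h import *
goto([.495,.30,.36],down(-1.70,[.495,.30,.36])); look("wb")
goto([.545,-.02,.36],down(-1.70+np.pi/2,[.545,-.02,.36])); s=look("wf")
print(state()["clock"],(-s["R"].T@s["t"]).round(3),s["R"].round(2).tolist())
for n in("wb","wf"):
    P,C=cloud(np.load(n+".npz")); h,sa,v=C.T;print(n,len(P),np.percentile(P,[1,99],0).round(2).tolist())
    for c in clusters(P[(h>50)&(h<80)&(sa>120)&(P[:,2]<.12)&(P[:,2]>.055)]):
        m=(np.hypot(*(P[:,:2]-c[:,:2].mean(0)).T)<.05)&(P[:,2]>.04)&(P[:,2]<.06)
        t=c[c[:,2]>c[:,2].max()-.006]
        r=rect(P[m][:,:2]); print("peg",t.mean(0).round(4),rect(t[:,:2])[2:],"body",r[0].round(4),np.round(r[1:],3),m.sum(),np.median(P[m][:,2]).round(4))
cv2.imwrite("pics/w.png",np.hstack([cv2.resize(cv2.imread(f"pics/{n}.png"),(400,300)) for n in("wb","wf")]))
E
```

```text
4.8333 [0.553 0.05  0.503] [[0.99, -0.13, -0.0], [-0.12, -0.95, 0.28], [-0.04, -0.28, -0.96]]
wb 305957 [[0.28, -0.13, -0.0], [0.86, 0.68, 0.45]]
peg [0.4381 0.3525 0.0864] (0.015804393768310547, 0.00955802059173584) body [0.4381 0.3528] [0.494 0.07  0.02 ] 1049 0.0504
peg [0.5439 0.3553 0.0863] (0.015674381256103515, 0.010192996978759765) body [0.5445 0.3553] [-0.286  0.07   0.02 ] 909 0.0504
peg [0.5524 0.2521 0.0863] (0.015740142822265626, 0.009530257225036622) body [0.553  0.2514] [0.433 0.07  0.021] 904 0.0504
peg [0.445  0.2454 0.0863] (0.015952542304992677, 0.008995890617370605) body [0.4448 0.2447] [-0.461  0.07   0.02 ] 1014 0.0504
wf 305982 [[0.11, -0.39, -0.0], [0.92, 0.19, 0.45]]Traceback (most recent call last):
  File "<stdin>", line 7, in <module>
  File "h.py", line 12, in clusters
    l=fcluster(linkage(P[:,:2],'single'),r,'distance')
               ~~~~~~~^^^^^^^^^^^^^^^^^^
    n = distance.num_obs_y(y)
    raise ValueError("The number of observations cannot be determined on "
                     "an empty distance matrix.")
ValueError: The number of observations cannot be determined on an empty distance matrix.
```

Packing piece measurements match the given sizes (70 x 20 mm, body top 50 mm, peg top 86 mm). Next is the frame.

```bash
python3 - <<'E'
from h import *
P,C=cloud(np.load("wf.npz")); h,s,v=C.T; x,y,z=P.T
near=(x>.45)&(x<.65)&(y>-.28)&(y<.15)
def rep(nm,k):
    for c in clusters(P[near&k],.006,20):
        r=rect(c[:,:2]); print(nm,"z",np.percentile(c[:,2],[2,98]).round(4),len(c),"rect",r[0].round(4),np.round(r[1:],4))
rep("red",((h<6)|(h>174))&(s>150)&(z>.105))
rep("orange",(h>5)&(h<20)&(s>180)&(z>.051)&(z<.058))
rep("blue",(h>100)&(h<125)&(s>120)&(z>.039)&(z<.045))
rep("white",(s<60)&(v>100)&(z>.103)&(z<.108))
rep("base",(z>.010)&(z<.018))
cv2.imwrite("pics/w.png",np.hstack([cv2.resize(cv2.imread(f"pics/{n}.png"),(400,300)) for n in("wb","wf")]))
E
```

```text
red z [0.1104 0.1141] 268 rect [0.556  0.0553] [1.4439 0.016  0.0158]
red z [0.3749 0.4065] 40 rect [ 0.5862 -0.0248] [1.4058 0.0217 0.0015]
red z [0.4371 0.4478] 23 rect [ 0.5445 -0.0086] [-0.1291  0.0366  0.0027]
orange z [0.0522 0.0561] 494 rect [0.5489 0.005 ] [-0.146   0.074   0.0081]
blue z [0.0407 0.0442] 2005 rect [0.5562 0.055 ] [-0.1444  0.0777  0.0347]
white z [0.1038 0.107 ] 2467 rect [ 0.5281 -0.142 ] [-0.154   0.0756  0.045 ]
white z [0.1037 0.1071] 2706 rect [ 0.5358 -0.0917] [-0.1396  0.0755  0.045 ]
base z [0.0137 0.0173] 615 rect [0.5512 0.0229] [-0.1306  0.0321  0.0279]
base z [0.0137 0.0173] 9578 rect [ 0.5432 -0.0308] [1.4322 0.3146 0.1102]
```

View pics/wf.png

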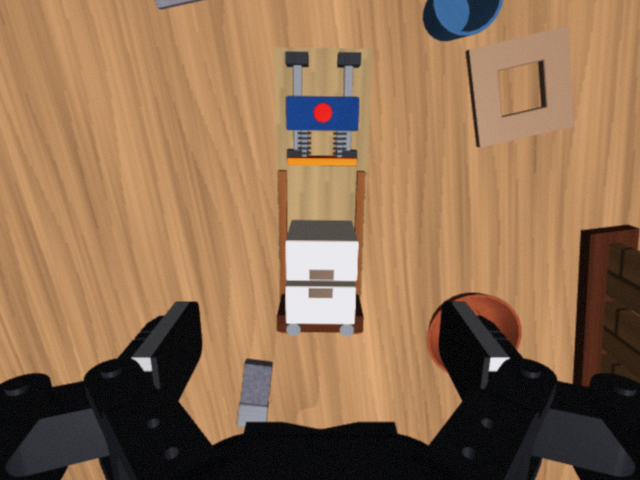

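The picture shows the handle at (323,113), the pad at (321,160), the front half at (321,258) and a dark seam at row 283. In the frame, the pad front is at 55 mm, the mould face at about 126 mm and the seam is about 6 mm open. That makes the shut gap about 77 mm, so three pieces are needed, with about 11 mm to spare.

```bash
cat >> h.py <<'E'
O=np.array([.556,.0552]); YAW=-1.712
ux=np.array([np.cos(YAW),np.sin(YAW)]); uy=np.array([-ux[1],ux[0]])
W=lambda fx,fy,z:[*(O+fx*ux+fy*uy),z]
def F(P): d=P[:,:2]-O; return np.stack([d@ux,d@uy,P[:,2]],1)
def pick_place(p,a,fx,fy=0.):
    up=[*p,.15]; gripper_to(.55); q=down(a,up); goto(up,q)
    move_straight([*p,.055],feed=.12); gripper_to(0.); g=state(); print("grip",g["gripper_width"],g["grasp_force"])
    move_straight([*p,.2],feed=.2)
    t=W(fx,fy,.2); goto(t,down(YAW+np.pi/2,t))
    move_straight(W(fx,fy,.085),feed=.12)
    print("hit",move_straight(W(fx,fy,.0605),feed=.04,force_limit=6),state()["eef_pos"][2],state()["wrist_force"])
    gripper_to(.4); move_straight(W(fx,fy,.2),feed=.2)
def gap(name):   # look from above and list what stands in the channel, frame coordinates in mm
    t=[.545,-.02,.30]; goto(t,down(YAW+np.pi/2,t)); P,C=cloud(look(name)); Q=F(P); h,s,v=C.T; z=P[:,2]
    n=(abs(Q[:,1])<.05)&(Q[:,0]>-.03)&(Q[:,0]<.24)
    for nm,k in (("red",((h<6)|(h>174))&(s>150)&(z>.105)&(z<.12)),("orange",(h>5)&(h<20)&(s>180)&(z>.051)&(z<.0545)),
                 ("peg",(h>50)&(h<80)&(s>120)&(z>.085)&(z<.096)),("white",(s<60)&(v>100)&(z>.103)&(z<.108))):
        if (n&k).sum()<20: continue
        for c in clusters(Q[n&k],.004,20):
            r=rect(c[:,:2]); print(nm,(r[0]*1000).round(1),"yaw",r[1].round(3),(np.array(r[2:])*1000).round(1),"z",(1000*np.median(c[:,2])).round(1),"x",(1000*np.percentile(c[:,0],[1,99])).round(1))
    print("t",state()["clock"])
E
python3 - <<'E'
from h import *
pick_place([.5525,.2519],.433,.1115); gap("g1")
E
```

```text
grip 0.17455026625679337 59.539952874183655
hit True 0.0608981748968863 [-0.18308468  0.12251123  4.38570847]
red [ 0.4 -0.3] yaw -0.001 [16.5 15.7] z 112.4 x [-7.3  7.9]
orange [50.9 -0.4] yaw -1.57 [73.7  7.9] z 53.9 x [46.9 54.7]
peg [111.6  -1.7] yaw 1.568 [14.6  9.4] z 91.1 x [107.1 116.2]
white [148.    0.5] yaw -1.568 [75.7 44.6] z 105.5 x [126.2 169.3]
white [ 1.99e+02 -1.00e-01] yaw 1.571 [76.  45.3] z 105.5 x [177.1 220.6]
t 13.3833
```

The first piece stands where I planned: peg at x = 111.6 mm, top at 91 mm, yaw square. I'll add the other two.

```bash
python3 - <<'E'
from h import *
pick_place([.4449,.2451],-.461,.0897); gap("g2")
E
python3 - <<'E'
from h import *
pick_place([.5441,.3553],-.286,.0682); gap("g3")
E
```

```text
grip 0.17313975895660327 58.977402448654175
hit True 0.06079704580607985 [-0.74961123 -0.29784718  3.53082506]
red [ 0.2 -0.5] yaw -1.57 [16.5 15.8] z 112.4 x [-7.6  8.1]
orange [51.  -0.7] yaw -1.57 [74.9  7.9] z 53.9 x [47.1 54.9]
peg [89.3 -2. ] yaw 1.553 [15.4  9.8] z 91.4 x [84.4 94. ]
peg [111.8  -2.1] yaw -1.549 [15.6  9.5] z 91.3 x [107.1 116.6]
white [ 1.992e+02 -1.000e-01] yaw -1.56 [76.1 45.4] z 105.5 x [177.1 221.1]
white [148.1   0.6] yaw 1.569 [75.9 45.1] z 105.5 x [126.3 169.8]
t 21.625
grip 0.17311701864576234 59.38979208469391
hit True 0.060999313473572465 [ 0.24961332 -0.38863554  5.00295714]
red [ 0.2 -0.6] yaw -0.802 [16.4 15.8] z 112.4 x [-7.4  8.3]
orange [50.4 -0.6] yaw 1.57 [74.7  7.4] z 54.0 x [47.3 54.1]
peg [111.9  -2. ] yaw 1.558 [15.6 10.2] z 91.4 x [107.  116.9]
peg [67.3 -2. ] yaw -1.567 [15.  10.3] z 91.3 x [62.4 72.3]
peg [89.4 -2.1] yaw -1.559 [15.3 10. ] z 91.2 x [84.4 94.4]
white [148.1   0.5] yaw -1.569 [75.9 45.1] z 105.4 x [126.2 170. ]
white [199.2  -0. ] yaw -1.561 [75.9 45.7] z 105.4 x [177.  221.3]
t 30.3833
```

View pics/g3.png

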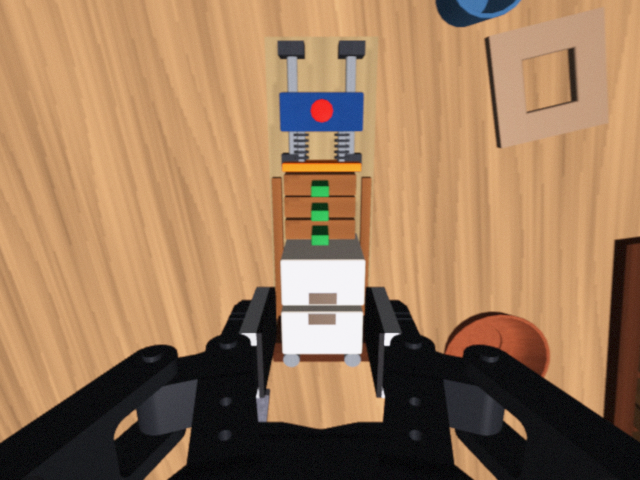

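Three pieces stand side by side, with pegs at (320,188), (320,213) and (320,237). They are square and sit clear of the pad (row 167) and the mould (row 240). Next I'll grip the post and push slowly, watching the force.

```bash
python3 - <<'E'
from h import *
f=lambda: float(np.dot(state()["wrist_force"][:2],ux))
y=-.0006; q=down(YAW+np.pi/2,W(.0003,y,.16)); gripper_to(.6); goto(W(.0003,y,.16),q)
move_straight(W(.0003,y,.078),feed=.1); f0=f(); gripper_to(0.); sleep(.2); print("w",state()["gripper_width"],f0,f(),state()["clock"])
for x in (.006,.010,.013,.016,.018,.020,.022,.024):
    h=move_straight(W(x,y,.078),feed=.02,force_limit=15); sleep(.15)
    print(x,h,"at",((np.array(state()["eef_pos"][:2])-O)@ux*1000).round(2),"F",round(f()-f0,2))
    if h or f()-f0<-14: break
print(state()["clock"]); look("p1"); look("p1s","side")
E
```

```text
w 0.18757913832378026 0.0416817033551775 0.4417685632815666 32.9417
0.006 False at 5.71 F -1.27
0.01 False at 9.57 F -2.71
0.013 False at 12.43 F -2.68
0.016 False at 15.04 F -3.14
0.018 False at 16.99 F -3.68
0.02 False at 18.96 F -4.09
0.022 False at 20.59 F -5.4
0.024 False at 22.07 F -6.97
36.525
```

```bash
python3 - <<'E'
from h import *
f=lambda: float(np.dot(state()["wrist_force"][:2],ux))
y=-.0006
for x in (.026,.028,.030,.032,.034):
    h=move_straight(W(x,y,.078),feed=.02,force_limit=10); sleep(.2)
    print(x,h,"at",((np.array(state()["eef_pos"][:2])-O)@ux*1000).round(2),"F",round(f()-.04,2))
    if h or f()<-12: break
P,C=cloud(look("p2s","scene")); Q=F(P); h,s,v=C.T
c=Q[(s<60)&(v>100)&(abs(Q[:,2]-.1055)<.003)&(abs(Q[:,1])<.03)&(Q[:,0]>.1)&(Q[:,0]<.24)]
print("white top x",np.percentile(c[:,0],[1,99]).round(4),np.histogram(c[:,0],np.arange(.12,.232,.004))[0],state()["clock"])
a=cv2.imread("pics/p2s.png")[190:310,220:370]; look("p2","side"); b=cv2.imread("pics/p2.png")[210:340,280:440]
cv2.imwrite("pics/c.png",np.hstack([cv2.resize(i,(400,320),interpolation=2) for i in(a,b)]))
E
```

```text
0.026 False at 23.59 F -8.31
0.028 False at 25.07 F -10.41
0.03 False at 26.54 F -11.07
0.032 False at 28.03 F -12.85
white top x [0.136  0.2248] [ 0  0  0  3 17 15 23 22 21 20 17 15 15 20 22 14 19 19 23 20 25 22 28 18
 21 23  9  0] 38.475
```

View pics/c.png

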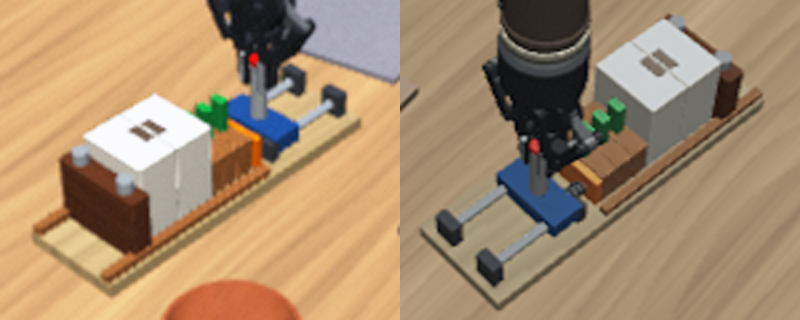

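The views show the seam as a thin closed line: left crop at about (178,170), right crop at (655,65). The pieces are upright and tight between the pad and the mould, and the fingers are only on the post. The pad carries about 10 N, so I'm handing in.

```bash
python3 -c "
from cell import *
print(finish_job())"
```

```text
the job is handed in; nothing more can be done
None
```

Job handed in: three upright packing pieces fill the gap, the seam looks shut in both final views, and the gripper holds the pusher at about 28 mm with the pad at an estimated 10 N (about half compressed); the judge's verdict was not reported.

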